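Slide the specimen carrier under the reader's low bridge and start the reading

ROBOT

A 6-joint arm with a two-finger parallel gripper is mounted at the origin on the work surface. World frame = base frame: x ahead of the robot, y to its left, z up, the work surface at z = 0. Lengths are in m, angles in rad, forces in N, time in s.
With the tool pointing down it reaches from about 0.325 to 0.775 m from the base axis. Payload 5.5 kg.
Tool frame: the origin (TCP) lies between the finger pads; the fingertips stand 8 mm ahead of it and the grasp point (between the pads) lies 11 mm behind it (tcp_to_tips is the distance from the TCP to the fingertips, in m); z points along the fingers, y is the line along which they close (so a half turn about z gives the same grasp; the last joint's range is limited). The gripper opens to 88 mm and grips with 3 to 60 N. Pads are 20 mm wide; open, the fingers measure 115 mm over their backs; the gripper's body (75 mm by 178 mm) begins 61 mm behind the grasp point.
Start: joints at [-1.189, 0.091, 1.231, -0, 1.82, -0.057], TCP at [0.255, -0.543, 0.231] pointing down, gripper open.
Joint ranges: [-2.87, 2.87], [-0.86, 2.18], [0.17, 2.46], [-1.51, 4.65], [0.06, 2.69], [-2.65, 2.65]. Speed limits (rad/s): [2.57, 2.57, 3.01, 3.14, 3.14, 3.14].

INTERFACE

Orientations are given as a unit quaternion [w, x, y, z].
In Python, from bench import * gives the robot as it stands. Calls block until the motion is done:
- move_to(position, orientation): joint-space move of the TCP to a pose.
- move_l(position, speed=0.15, orientation=None): straight line of the TCP; orientation=None keeps the orientation; speed is the mean speed in m/s.
- movej(angles): joint-space move.
- gripper_open() and close(): open the fingers fully, or close them until they stop; the grip force is fixed at half the most.
- hold(seconds).
- inverse_kinematics(position, orientation): joint angles nearest the present ones, or None.
- state(): the state.
- get_image(name): name is "side" or "top" or "wrist"; returns a dict with "frame" (400x640x3 uint8, blue, green, red), "depth" (400x640 float32, m along the optical axis (not along the pixel's ray), 0 where there is no reading), "camera_matrix" (3x3 intrinsics, pixels), "view" (4x4, takes a point from world to camera coordinates). Camera axes: x right, y up, looking along -z (the intrinsics and any distortion apply to the point x, -y, -z); pixel columns grow to the right and rows downward; lengths in m; the calibration is good to about 2 mm. A picture is of the moment at which its call begins.
A pose or a line that the arm cannot do raises IKError and nothing moves.
- job_done(): hands the job in; it is judged then, once.
The state is a dict: "time": time; "joint_pos": joint angles; "dq": joint speeds; "joint_torque": joint torques, N m; "ee_pos": TCP position; "ee_rot": TCP orientation; "ft_force": force on the tool from outside, world axes, zero at the start; "moment": the same for the moment, N m; "finger_gap": finger opening in m; "finger_force": force on a finger pad.
Only numpy, scipy, OpenCV 4.12 (cv2) and the standard library are available. Lean on these libraries where they do the work, as an engineer would, in place of code of your own. Each camera call takes 0.05 s, during which the arm holds its last target. There are 200 camera calls.

TASK

Push the flat carrier with the three glass slides along the bench, under the low bridge of the code reader, until it is fully home and square against the stop at the back; keep it flat on the bench all the way, do not pick it up or tip it. Only once it is home, press the reader's button all the way down, then move clear. Leave the sample containers and the other things on the bench standing where they are.

Things in the scene. Friction and masses are not known exactly. Their poses are not given: they have to be found in the camera images.
- carrier: Flat grey plastic slide carrier lying on the bench with three glass microscope slides let into its top: 80 mm along its x, 100 mm along its y, 12 mm high, about 0.2 kg, solid vertical edges. Origin: centre of the underside. z up. Its +x edge is the leading edge, which at the start faces the reader within about 20 degrees; the white slide ends are towards -x.
- reader: White code reader, fixed, standing elsewhere each time. Origin: on the bench, centred under the bridge; x: direction in which the carrier is pushed in, y left, z up. Bridge beam: x -20 to +20 mm, underside 16 mm above the bench, top 45 mm. Housings 45 mm high beside the lane, x -35 to +55 mm: left y +55 to +135, right y -85 to -55 mm. The carrier slides on the bench itself.
- lane_mouth (a point): Point on the bench in the middle of the lane's mouth (reader x -35 mm, y 0). The lane is 110 mm wide from here in. In front, two guide fins 12 mm high flare out from y +-56 mm here to about y +-73 mm at reader x -61 mm.
- stop (a point): Point on the bench at the middle of the stop's face (reader x +50 mm, y 0): a 12 mm high bar across the lane beyond the beam. When home, the carrier's +x edge lies against it: carrier origin at reader x +10 mm, y 0 (play +-5 mm), axes along the reader's; 10 mm of the carrier still stick out before the beam (trailing edge at reader x -30 mm).
- read_button_top (a point): Centre of the top face of the reader's only push button: black, round, 28 mm across, on top of the left housing at x -14 mm, y +100 mm of the reader, pressed straight down.
- read_button (a joint): Travel of that button in m: 0 up, 0.006 fully down; a spring of about 5 N at full travel brings it back.
- sample1: Bystander: square capped sample container, white with blue foot and cap, 42 x 42 mm, 65 mm high, standing left of the carrier's start. Origin: centre of the underside; z up.
- sample2: Bystander: square capped sample container, white with blue foot and cap, 42 x 42 mm, 65 mm high, standing right of the carrier's start. Origin: centre of the underside; z up.
- sample3: Bystander: square capped sample container, white with blue foot and cap, 42 x 42 mm, 65 mm high, standing right of the reader. Origin: centre of the underside; z up.
- sample4: Bystander: square capped sample container, white with blue foot and cap, 42 x 42 mm, 65 mm high, standing left of the reader. Origin: centre of the underside; z up.
- reagent_jar: Bystander: amber jar with white cap, 60 mm across, 80 mm high, far to the right. Origin: centre of the underside; z up.
- carton: Bystander: small closed carton, 90 x 60 mm, 35 mm high, far to the left. Origin: centre of the underside; z up.
Things that resemble listed ones, but are neither listed nor needed, are in the scene too. What is shaped like the reader but purple is not meant. Leave any turquoise look-alike of the carrier alone.

How it is judged:
By the outcome, as a careful person would: the job done as asked, in the order asked, and still so for the second after the job is handed in, with the robot touching nothing.
It also fails if it takes over 72 s, if anything falls off the work surface, if the arm or the gripper's body presses on something with over 40 N, if the wrist force passes 120 N, or if a joint passes its speed limit or range.

## Working session

There is one attempt and no reset: what is moved stays moved. The work goes in short steps, each a Python script; the robot and the scene stay as the last script left them, time stands still between calls to the robot, and variables do not carry over. Pictures are saved under pics/ and viewed, at most 10 in all, crops included, and the job is handed in when it is done.

```bash
ls; mkdir -p pics
python3 - <<'E'
from bench import *
import cv2,numpy as np
for n in ("top","side"):
    d=get_image(n); cv2.imwrite(f"pics/{n}0.png",d["frame"]); np.savez(f"pics/{n}0.npz",**d)
    print(n,d["camera_matrix"],d["view"],[ (k) for k in d], (d["depth"]>0).mean())
print(state())
E
```

```text
pics
top [[386.41426957   0.         317.75571289]
 [  0.         386.41426957 202.99062901]
 [  0.           0.           1.        ]] [[-0.01852827 -0.99929358 -0.03269628  0.03853394]
 [ 0.99511933 -0.02160128  0.09628553 -0.54521461]
 [-0.0969238  -0.0307527   0.99481659 -1.08993502]
 [ 0.          0.          0.          1.        ]] ['frame', 'depth', 'camera_matrix', 'view'] 0.99604296875
side [[423.91256957   0.         319.88262144]
 [  0.         423.91256957 198.84629804]
 [  0.           0.           1.        ]] [[-0.90530954 -0.42473375  0.00398456  0.50867359]
 [ 0.24694155 -0.5186709   0.8185355  -0.18572491]
 [-0.34559298  0.74201195  0.57444213 -1.0650727 ]
 [ 0.          0.          0.          1.        ]] ['frame', 'depth', 'camera_matrix', 'view'] 0.99603515625
{'time': 0.1, 'joint_pos': array([-1.18868837e+00,  9.17596806e-02,  1.23177660e+00, -3.19511297e-05,
        1.81977875e+00, -5.67310015e-02]), 'dq': array([-0.00124003, -0.00231954, -0.00462476,  0.00048433, -0.00148336,
       -0.00059705]), 'joint_torque': array([ 1.67483970e-03, -4.47857666e+01, -4.07570386e+01,  7.00493879e-02,
        2.84690276e-02, -1.31394409e-04]), 'ee_pos': array([ 0.25481106, -0.54292626,  0.22962795]), 'ee_rot': array([-8.47306176e-04,  9.76024464e-01,  2.17659146e-01, -1.54769671e-04]), 'ft_force': array([ 0.24487154,  0.09285935, -1.33750789]), 'moment': array([-0.01974014,  0.00200231,  0.00824385]), 'finger_force': 0.0, 'finger_gap': 0.08782165416555048}
```

View pics/top0.png

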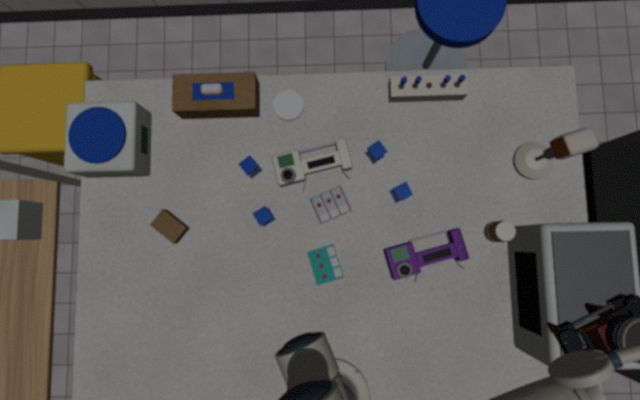

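View pics/side0.png

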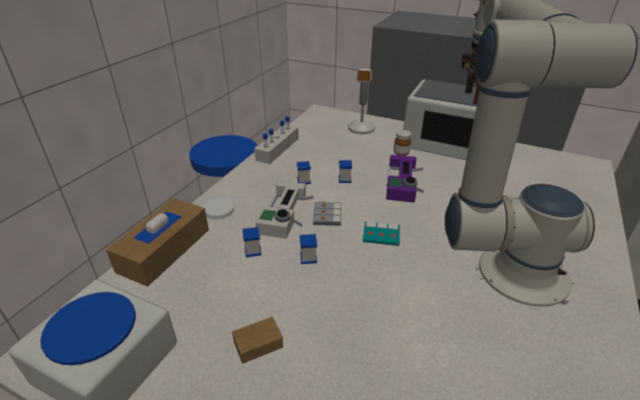

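The reader that fits is the white one at top px (313,162). The purple one at (427,254) is excluded. The grey carrier with slides is at (331,203), and the turquoise look-alike at (326,264) is to be left alone. The button is at about (288,174). Next I'll get rough positions and take close wrist views.

```bash
cat > h.py <<'E'
import numpy as np, cv2
from scipy.spatial.transform import Rotation as R
def grid(d):
    "world xyz of every pixel from depth"
    K,V,z=d["camera_matrix"],d["view"],d["depth"]
    v,u=np.mgrid[:z.shape[0],:z.shape[1]]
    c=np.stack([(u-K[0,2])/K[0,0]*z,-(v-K[1,2])/K[1,1]*z,-z],-1)
    return (c-V[:3,3])@V[:3,:3]
def at_height(d,uv,h):
    "world point on plane z=h seen at pixel"
    K,V=d["camera_matrix"],d["view"]; o=-V[:3,:3].T@V[:3,3]
    r=V[:3,:3].T@np.array([(uv[0]-K[0,2])/K[0,0],-(uv[1]-K[1,2])/K[1,1],-1])
    return o+r*(h-o[2])/r[2]
def project(d,p):
    K,V=d["camera_matrix"],d["view"]; c=V[:3,:3]@np.asarray(p)+V[:3,3]
    return np.array([K[0,2]-K[0,0]*c[0]/c[2],K[1,2]+K[1,1]*c[1]/c[2]])
def down(yaw):
    "tool pointing down, tool x axis at world yaw (tool y at yaw-90deg)"
    q=(R.from_euler('z',yaw)*R.from_euler('x',np.pi)).as_quat(); return q[[3,0,1,2]]
E
python3 - <<'E'
from bench import *
from h import *
d=np.load("pics/top0.npz"); g=grid(d)
for n,uv in dict(reader=(313,162),beamblack=(321,161),carrier=(331,203),button=(288,174),s1=(264,216),s2=(401,191),s3=(376,151),s4=(250,165),turq=(326,264)).items(): print(n,g[uv[1],uv[0]].round(3))
c=g[203,331]
crop=cv2.resize(d["frame"][120:250,230:430],None,fx=4,fy=4,interpolation=cv2.INTER_CUBIC); cv2.imwrite("pics/top_crop.png",crop)
print(R.from_quat(state()["ee_rot"][[1,2,3,0]]).as_matrix().round(2))
for z in (0.30,0.35,0.4):
  for yaw in (0,np.pi/2,-np.pi/2,np.pi): 
    j=inverse_kinematics([c[0]-0.02,c[1]+.01,z],down(yaw)); print(z,yaw, None if j is None else np.round(j,2))
E
```

```text
reader [0.663 0.039 0.043]
beamblack [0.665 0.015 0.046]
carrier [ 0.546 -0.011  0.013]
button [0.626 0.108 0.068]
s1 [0.509 0.177 0.064]
s2 [ 0.571 -0.206  0.065]
s3 [ 0.686 -0.14   0.064]
s4 [0.654 0.216 0.066]
turq [0.37  0.008 0.012]
[[ 0.91  0.42 -0.  ]
 [ 0.42 -0.91  0.  ]
 [ 0.   -0.   -1.  ]]
0.3 0 [-0.07 -0.08  1.28 -0.    1.94  1.5 ]
0.3 1.5707963267948966 [-0.07 -0.08  1.28 -0.    1.94 -0.07]
0.3 -1.5707963267948966 None
0.3 3.141592653589793 [-0.07 -0.08  1.28  0.    1.94 -1.64]
0.35 0 [-0.07 -0.05  1.16 -0.    2.03  1.5 ]
0.35 1.5707963267948966 [-0.07 -0.05  1.16 -0.    2.03 -0.07]
0.35 -1.5707963267948966 None
0.35 3.141592653589793 [-0.07 -0.05  1.16  0.    2.03 -1.64]
0.4 0 [-0.07 -0.    1.02 -0.    2.13  1.5 ]
0.4 1.5707963267948966 [-0.07 -0.    1.02 -0.    2.13 -0.07]
0.4 -1.5707963267948966 None
0.4 3.141592653589793 [-0.07 -0.    1.02  0.    2.13 -1.64]
```

View pics/top_crop.png

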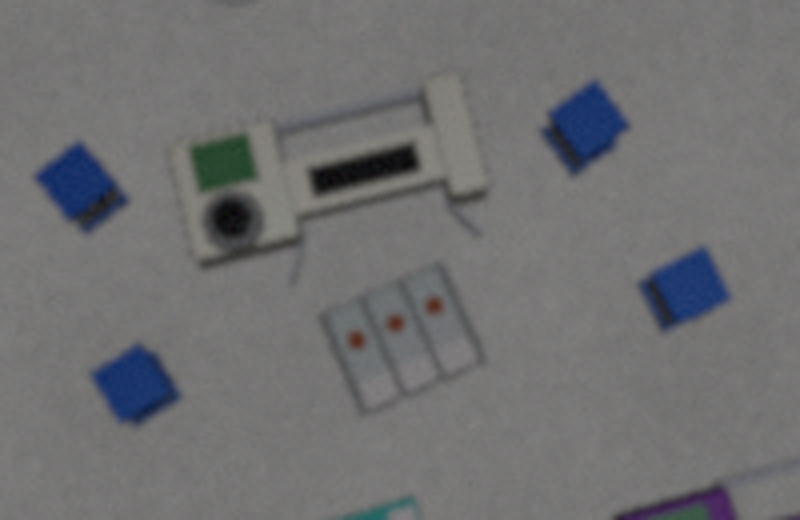

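The crop confirms the grey carrier with its white ends toward the robot and the white reader ahead of it, with the black button on its left housing. Next, two close wrist views.

Run:
```python
from bench import *
from h import *
for i,(x,y) in enumerate([(0.50,0.0),(0.56,0.04)]):
    move_to([x,y,0.30],down(np.pi/2)); hold(0.3)
    d=get_image("wrist"); np.savez(f"pics/w{i}.npz",**d); cv2.imwrite(f"pics/w{i}.png",d["frame"])
    V=d["view"]; print(-V[:3,:3].T@V[:3,3], V[:3,:3].round(2), d["camera_matrix"][0,0], state()["time"])
```

```text
[0.49957516 0.0760917  0.45229901] [[ 1.   -0.   -0.  ]
 [ 0.    0.96 -0.28]
 [ 0.    0.28  0.96]] 279.82376470184533 2.6
[0.55888238 0.1159516  0.45315403] [[ 1.   -0.    0.  ]
 [ 0.    0.96 -0.28]
 [-0.    0.28  0.96]] 279.82376470184533 3.3417
```

View pics/w0.png

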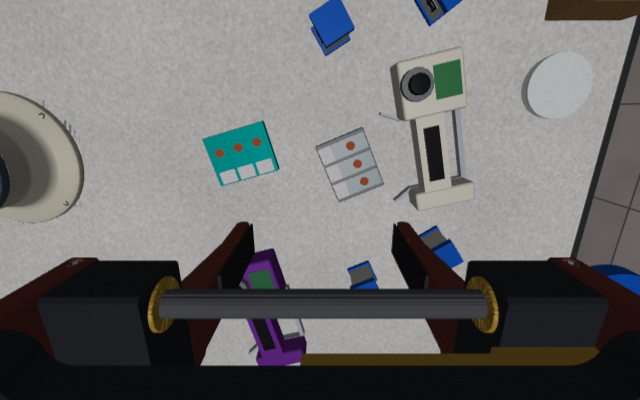

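View pics/w1.png

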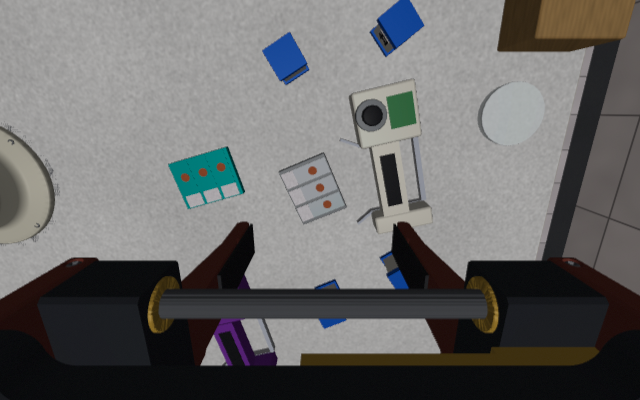

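Both views show the carrier (w0 at (349,165), w1 at (312,188)) and the white reader to the right of it. The button is at (417,84) in w0 and (372,115) in w1. I'll fit rectangles to both from the depth in each view.

```bash
cat >> h.py <<'E'
def rect(P):
    c,s,a=cv2.minAreaRect((P[:,:2]*1000).astype(np.float32)); return np.round(c,1),np.round(s,1),round(a,2)
def near(g,lo,hi,c,r,f=None):
    m=(g[...,2]>lo)&(g[...,2]<hi)&(np.hypot(g[...,0]-c[0],g[...,1]-c[1])<r)
    n,l,st,_=cv2.connectedComponentsWithStats(m.astype(np.uint8)); k=1+st[1:,4].argmax(); return l==k
E
python3 - <<'E'
from h import *
for n in ("w0","w1"):
    d=np.load(f"pics/{n}.npz"); g=grid(d)
    m=near(g,.007,.017,(.546,-.011),.075); print(n,"carrier",m.sum(),rect(g[m]),np.percentile(g[m][:,2],[5,50,95]).round(4))
    m=near(g,.039,.052,(.66,.03),.15); print(n,"reader",m.sum(),rect(g[m]),np.percentile(g[m][:,2],[5,50,95]).round(4))
    m=near(g,.055,.08,(.62,.108),.03); print(n,"button",m.sum(),rect(g[m]),g[m].mean(0).round(4), np.percentile(g[m][:,2],[5,50,95]).round(4))
    m=near(g,-.02,.02,(.50,-.1),.03); print("bench",g[m][:,2].mean().round(4),g[m][:,2].std().round(4))
E
```

```text
w0 carrier 3054 (array([542.7,  -8.9]), array([ 80., 100.]), 22.67) [0.0092 0.0107 0.0121]
w0 reader 6290 (array([664.7,  42.4]), array([ 90.2, 218.7]), 13.05) [0.0414 0.0433 0.0449]
w0 button 658 (array([625.3, 110.3]), array([40.3, 42. ]), 72.28) [0.624  0.1098 0.0611] [0.0551 0.0636 0.066 ]
bench -0.0017 0.0008
w1 carrier 2834 (array([542.6,  -8.9]), array([80.1, 99.9]), 22.85) [0.0091 0.0107 0.0122]
w1 reader 5621 (array([665.2,  42.5]), array([ 90.5, 219.2]), 13.08) [0.0415 0.0433 0.045 ]
w1 button 597 (array([625.3, 110.2]), array([40.9, 41.1]), 89.42) [0.6245 0.1103 0.061 ] [0.0552 0.0636 0.0662]
bench -0.0016 0.0008
```

Both views agree within 0.5 mm, and the fitted sizes match the text (80×100 and 90×219 mm). That gives:
- **Reader:** yaw 13.06°, origin (0.6608, 0.0158). The predicted button position agrees with the measured one.
- **Carrier:** reader (-121, +2.6) mm, rotated +9.7°.

Plan: push with closed fingers slightly left of centre, so the flat 27 mm finger face squares the carrier, then check with the camera.

```bash
cat >> h.py <<'E'
YAW=np.radians(13.06); RO=np.array([.6608,.0158])
RR=np.array([[np.cos(YAW),-np.sin(YAW)],[np.sin(YAW),np.cos(YAW)]])
def w(x,y,z):
    "reader mm -> world m"
    return list(RO+RR@[x/1000,y/1000])+[z/1000]
def rd(p): return RR.T@(np.asarray(p)[:2]-RO)*1000
def look(get_image,name,guess=None):
    d=get_image("wrist"); np.savez(f"pics/{name}.npz",**d); cv2.imwrite(f"pics/{name}.png",d["frame"]); return d
E
python3 - <<'E'
from h import *
g=grid(np.load("pics/w0.npz")); m=near(g,.007,.017,(.37,.008),.075); print("turq",rect(g[m]),g[m][:,0].max())
m=near(g,.03,.08,w(-14,100,0),.024); P=g[m]; r=np.hypot(*(P[:,:2]-np.array(w(-14,100,0))[:2]).T)*1000
for a in range(0,24,2):
    s=(r>=a)&(r<a+2); print(a,s.sum(),(np.percentile(P[s,2],[10,50,90])*1000).round(1))
from bench import *
q=down(YAW)
close(); move_to(w(-192,12,80),q); print(state()["joint_pos"].round(2))
move_l(w(-192,12,13),0.08); s=state(); print(rd(s["ee_pos"]),s["ee_pos"],s["ft_force"],s["finger_gap"],s["time"])
f0=s["ft_force"]
for x in range(-184,-150,4):
    move_l(w(x,12,13),0.04); s=state(); print(x,rd(s["ee_pos"]).round(1),s["ee_pos"][2].round(4),(s["ft_force"]-f0).round(2))
d=look(get_image,"p0"); print(s["time"])
g=grid(d); m=near(g,.007,.017,w(-100,2,0),.06); print(m.sum(),rect(g[m]))
E
```

```text
turq (array([369.,  10.]), array([100.4,  80.1]), 16.06) 0.4274416538249898
0 8 [65.  65.3 66.5]
2 26 [64.3 65.1 66.3]
4 38 [63.8 65.2 65.9]
6 57 [64.2 65.2 66.1]
8 80 [64.3 65.3 66.2]
10 82 [63.7 65.  65.9]
12 134 [55.2 63.  64.9]
14 83 [54.  55.  56.3]
16 109 [54.2 55.2 56.5]
18 154 [54.  55.1 56.1]
20 231 [38.9 52.8 55.6]
22 87 [37.3 42.9 44.4]
[-0.11 -0.24  1.81  0.    1.57  1.24]
[-191.59353149   11.85282759] [ 0.47148384 -0.0159484   0.01359821] [-0.22867667  0.03592379 -0.18860389] 0.0003256092182311556 6.7917
-184 [-183.6   11.9] 0.0133 [-0.31  0.06 -0.21]
-180 [-179.8   12. ] 0.013 [ 0.36  0.13 -0.04]
-176 [-175.8   12. ] 0.013 [ 0.6  -0.15 -0.2 ]
-172 [-171.8   12. ] 0.0129 [ 0.27 -0.93  1.02]
-168 [-167.7   12. ] 0.013 [-0.64 -0.2   0.25]
-164 [-163.7   12. ] 0.013 [ 0.27  0.79 -0.56]
-160 [-159.7   12. ] 0.013 [-0.33 -0.2   0.34]
-156 [-155.6   12. ] 0.013 [-0.12 -0.38  0.69]
-152 [-151.7   12. ] 0.013 [ 0.19 -0.32 -0.74]
9.1417
25179 (array([562.8,  -9.8]), array([ 82.3, 100. ]), 15.22)
```

View pics/p0.png

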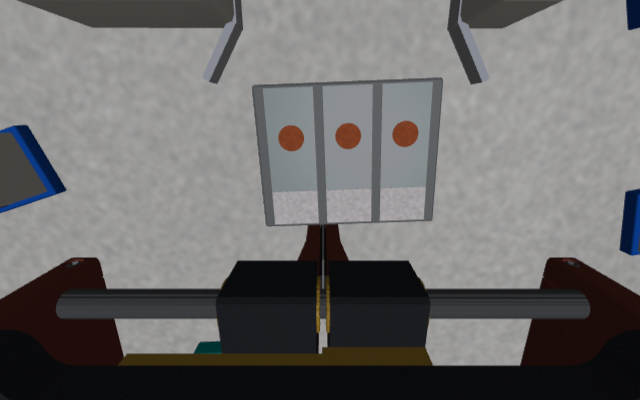

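The carrier is now at reader (-101, -2.8) mm and about 2° off, centred between the fins (their tips are at (212,82) and (482,80)). I'll back off, re-centre and push on in.

Run:
```python
from bench import *
from h import *
move_l(w(-158,12,13),0.05); move_l(w(-158,2,13),0.05); hold(.2); f0=state()["ft_force"]
for x in range(-150,-65,6):
    move_l(w(x,2,13),0.05); s=state(); f=s["ft_force"]-f0; print(x,rd(s["ee_pos"]).round(1),f.round(2))
    if np.linalg.norm(f)>8: break
d=look(get_image,"p1"); print(s["time"])
g=grid(d); m=near(g,.007,.0145,w(x-10-40+8,0,0),.065); print(m.sum(),rect(g[m]), rd(np.array(rect(g[m])[0])/1000))
```

```text
-150 [-149.7    2.1] [ 0.84 -0.48 -0.25]
-144 [-143.7    2. ] [ 0.03 -0.15 -0.86]
-138 [-137.6    2. ] [-0.2  -0.53 -1.3 ]
-132 [-131.6    2. ] [ 0.22 -0.04 -0.3 ]
-126 [-125.6    2. ] [-0.13 -0.47 -1.29]
-120 [-119.6    2. ] [-0.69  0.2  -0.47]
-114 [-113.6    2. ] [-1.76 -0.88 -0.75]
-108 [-107.6    2. ] [-0.84 -0.7  -1.44]
-102 [-101.6    2.1] [-0.93 -0.89 -0.75]
-96 [-95.6   2. ] [ 0.01 -0.88 -0.36]
-90 [-89.6   2. ] [-0.17  0.44 -0.95]
-84 [-83.6   2. ] [-0.46 -0.45  0.29]
-78 [-77.6   2. ] [-0.27 -0.95 -0.81]
-72 [-71.6   2. ] [ 0.83 -0.77 -0.02]
-66 [-65.6   2. ] [-0.94 -1.25 -0.06]
14.05
1540 (array([612.4,   4.3]), array([13.8, 71. ]), 16.97) [-49.7467536   -0.26553019]
```

View pics/p1.png

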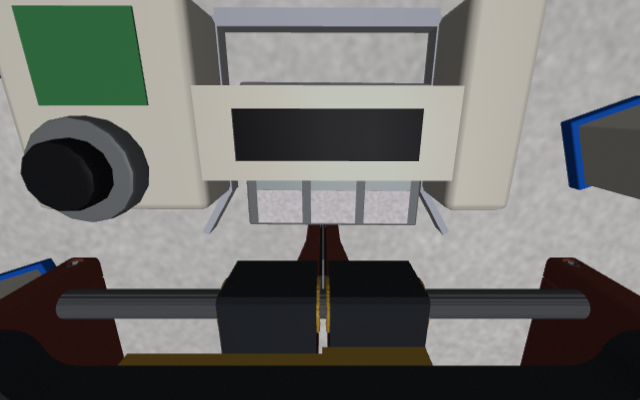

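The carrier is square in the lane and its leading edge already shows past the beam at (331,83), with the stop at row ~17. I'll continue in small steps until the force shows contact with the stop.

Run:
```python
from bench import *
from h import *
hold(.2); f0=np.mean([(hold(.02),state()["ft_force"])[1] for _ in range(8)],0); x=-66
while x<-36:
    x+=3 if x<-46 else 1
    move_l(w(x,2,13),0.04); hold(.15); s=state(); f=s["ft_force"]-f0; fx=RR[:,0]@f[:2]
    print(x,rd(s["ee_pos"]).round(1),fx.round(2),f.round(1))
    if fx<-9: break
look(get_image,"p2")
hold(.3); move_l(w(x-12,2,13),.05); hold(.2)
d=look(get_image,"p3"); print(state()["time"])
```

```text
-63 [-62.9   2. ] 1.08 [1.  0.3 0.5]
-60 [-59.8   2. ] 0.19 [ 0.2 -0.1  0.4]
-57 [-56.8   2. ] -0.18 [ 0.  -0.8  0.6]
-54 [-53.8   2. ] 1.14 [0.9 1.1 0.4]
-51 [-50.8   2. ] 0.04 [ 0.2 -0.6  0.6]
-48 [-47.8   2. ] 0.22 [ 0.3 -0.4 -0.1]
-45 [-44.8   2. ] -0.69 [-0.5 -1.   0.2]
-44 [-44.1   2. ] -1.54 [-1.8  0.8  1. ]
-43 [-43.   2.] -1.47 [-1.3 -1.1  0.7]
-42 [-41.9   2. ] -0.66 [-0.7 -0.1  0.9]
-41 [-40.9   2. ] -1.19 [-1.2 -0.2  1.2]
-40 [-39.9   2. ] -1.15 [-1.1 -0.4  1.6]
-39 [-39.5   2. ] -4.58 [-4.5 -0.9  3.1]
-38 [-39.4   1.9] -8.82 [-8.5 -2.5  5.6]
-37 [-39.3   1.9] -12.74 [-12.4  -2.8   8.9]
21.425
```

View pics/p3.png

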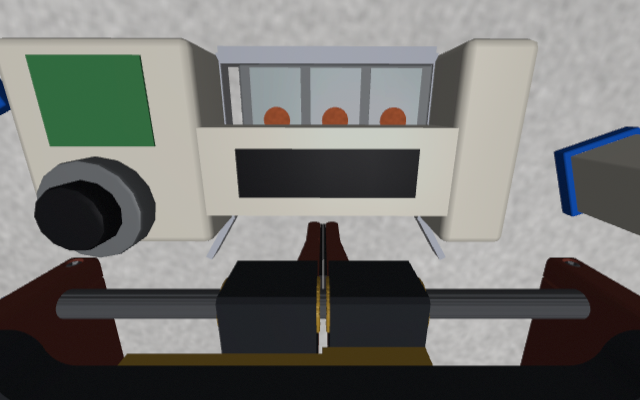

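The force rose hard at tool x -39.5 mm, against -40 expected. The leading edge lies along the stop (row ~65), and the slide dots are all on one row, so the carrier is home and square. Now the button: top ≈ 66.8 mm, collar ≈ 56.7 mm, so there is room for 6 mm of travel.

Run:
```python
from bench import *
from h import *
move_l(w(-60,2,13),.05); move_l(w(-60,2,110),.15); move_l(w(-14,100,110),.15); move_l(w(-14,100,79),.06); hold(.3)
f0=np.mean([(hold(.02),state()["ft_force"])[1] for _ in range(8)],0); z=78
while z>60:
    z-=.7; move_l(w(-14,100,z),.03); hold(.15); s=state(); f=s["ft_force"]-f0
    print(round(z,1),(s["ee_pos"][2]*1000).round(2),rd(s["ee_pos"]).round(1),f.round(1))
    if f[2]>16: break
hold(.4)
move_l(w(-14,100,110),.08); move_l(w(-90,20,230),.2); hold(.3)
look(get_image,"p4"); d=get_image("top"); cv2.imwrite("pics/top_end.png",d["frame"][100:280,200:480].repeat(2,0).repeat(2,1))
g=grid(np.load("pics/p4.npz")); print(state()["time"])
R4=(g[...,:2]-RO)@RR*1000; m=(g[...,2]>.006)&(g[...,2]<.0155)&(np.abs(R4[...,1])<53)&(R4[...,0]>-34)&(R4[...,0]<-21)
P=R4[m]; print(m.sum(),P.min(0).round(1),P.max(0).round(1))
for a in range(-50,50,20):
    q=P[(P[:,1]>a)&(P[:,1]<a+20)]; print(a,len(q),q[:,0].min().round(1) if len(q) else None)
```

```text
77.3 77.28 [-14. 100.] [ 0.3  0.  -0.3]
76.6 76.6 [-14. 100.] [-0.4 -0.4  0.4]
75.9 75.89 [-14. 100.] [-0.7  0.8 -1.3]
75.2 75.45 [-13.9 100. ] [-0.1  1.   1.4]
74.5 74.64 [-13.9 100. ] [ 0.7 -0.5  1.9]
73.8 73.9 [-13.9 100. ] [0.3 0.1 2.9]
73.1 73.22 [-13.9 100. ] [ 0.2 -0.3  2.5]
72.4 72.52 [-13.9 100. ] [ 2.1 -0.7  3.1]
71.7 71.77 [-13.9 100. ] [1.2 0.7 2.1]
71.0 71.11 [-13.9 100. ] [2.2 0.8 3.4]
70.3 70.41 [-13.9 100. ] [1.3 0.5 5. ]
69.6 69.69 [-13.9 100. ] [2.2 0.1 5.2]
68.9 69.36 [-13.9 100. ] [ 1.4 -0.4  6.8]
68.2 69.31 [-13.9 100. ] [-1.1  0.3  9.4]
67.5 69.23 [-13.9 100. ] [-1.3 -0.3 11. ]
66.8 69.2 [-13.8 100. ] [-3.   0.3 13.3]
66.1 69.15 [-13.8 100. ] [-5.2 -0.5 15.8]
65.4 69.05 [-13.8 100. ] [-6.1 -0.9 18. ]
34.2417
458 [-28.1 -53. ] [-21.7  45. ]
-50 91 -28.0
-30 95 -28.1
-10 89 -28.1
10 96 -28.0
30 71 -28.1
```

View pics/p4.png

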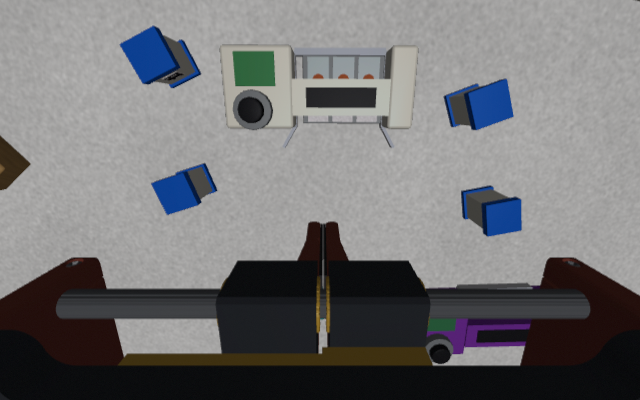

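The button bottomed out (a hard stop after about 6 mm of travel, with up to 18 N on it). The trailing edge is uniform across the lane, so the carrier is home and square. All four samples stand as before and the arm is clear.

```bash
python3 -c "
from bench import *
print(job_done())"
```

```text
the job is handed in; nothing more can be done
None
```

The carrier was pushed home flat and square against the stop, then the reader's button was pressed all the way down, the arm moved clear, and the job was handed in after about 34 s of the 72 s allowed.

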